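Seat the gudgeon pin in the V-block and hold it down

TASK

The steel V-block stands a little proud on its dowels: first, with nothing lying in it, push it down fully home on its base. Then take the thick gudgeon pin from its wooden rest (leave the slim one lying in its own), set it down without dropping it lengthwise and centred in the V-block, and press it down with the fingers at about 15 N so that it bears firmly on both faces of the V. Finish while holding it pressed there: do not let go and do not back off.

Things in the scene. Friction and masses are not known exactly. Their poses are not given: they have to be found in the camera images.
- vblock (a joint): how far the V-block has been pushed down its dowels, m: 0 is 8 mm proud of its base, 0.008 is fully home. Starts between 0 and 0.003. It slides stiffly (about 10 N of push moves it; hard stop when home) and stays where it is left; a pin's weight does not move it.
- base: dark steel base plate 150 (x, along the V) x 100 x 20 mm, fixed to the table; origin at the middle of its underside. On it stands the bright steel V-block, 110 (x) x 70 x 45 mm: at each end a 28 mm long saddle with a 90-degree V notch 54 mm wide at the top, and between the saddles a 54 mm long gap, open at both sides, over a flat bridge.
- vee_seat (a point): point of the V-block where the thick pin's centre lies once seated: midway along the V, 40.6 mm above the block's underside, 4.4 mm below the saddle tops, 22.6 mm above the bottom of the V. x along the V, y across it to the left, z up. It moves down with the block; when home it is 60.6 mm above the table.
- bridge (a point): middle of the flat top of the bridge between the two saddles (70 mm wide, 54 mm long): a place to push the block down. 12 mm above the block's underside, 28.6 mm below vee_seat; 32 mm above the table when home. Axes as vee_seat.
- face_left: the half of the V on the +y side (both saddles); origin at the middle of the V-block's underside, axes as vee_seat
- face_right: the half of the V on the -y side, same origin and axes
- pin_centre (a point): centre of the thick gudgeon pin: loose plain steel cylinder, 32 mm diameter, 110 mm long, about 0.36 kg, dark bore in each end; x along the pin. Either way round will do. It starts level in a wooden rest, its axis 38.4 mm above the table.
- rest_a: wooden rest under the thick pin, fixed: board 110 (x, along the pin) x 50 x 8 mm, origin at the middle of its underside; two pairs of cheeks 14 mm thick, 42 mm either side of the middle, tops 24 mm above the table, carry the pin; the 70 mm between them is free for gripping.
- slim_pin_centre (a point): centre of the slim pin, 22 mm diameter, 110 mm long, in an identical wooden rest, its axis 32.5 mm above the table; x along the pin. Not to be used.
- pin: the thick gudgeon pin itself; same origin and axes as pin_centre
Mind the look-alikes: they are no part of the job. What is shaped like the pin but yellow is not meant.

How it is judged:
On the way, in this order (a step that is already met when the one before it is completed fails the run):
1. the V-block is pushed home on its base with the pin not on it (value of joint vblock above 0.0068 m and contact force between each of face_left, face_right and pin below 0.1 N), for 0.2 s.
2. the thick pin lies in the V-block, along it and centred (x of pin_centre in the frame of vee_seat between -0.015 and 0.015 m and y of pin_centre in the frame of vee_seat between -0.003 and 0.003 m and z of pin_centre in the frame of vee_seat between -0.003 and 0.003 m and angle between the x axis of pin_centre and the x axis of vee_seat, either way round below 0.06 rad), for 0.2 s.
At the end, for the whole second after the job is handed in: V-block home (within 1.2 mm); thick pin along the V (0.06 rad), centred within 15 mm lengthwise, seated within 3 mm, at rest; fingers press on it (over 3 N) and it bears on each V face with over 4 N (its weight alone gives less), through the last second (all of step 2 and value of joint vblock above 0.0068 m and contact force between each of face_left, face_right and pin above 4 N and contact force between the fingers and pin above 3 N and linear speed of pin below 0.02 m/s); the arm keeps its last pose, push and grip.
It fails at once if the slim pin is moved more than 30 mm (distance of slim_pin_centre from where it was at the start of the episode above 0.03 m).
It fails at once if the thick pin is let fall (more than about 10 mm) (contact force between the fingers and pin below 0.05 N and linear speed of pin above 0.45 m/s).
It also fails if it takes over 64 s, if anything falls off the work surface, if the arm or the gripper's body presses on something with over 40 N, if the wrist force passes 120 N, or if a joint passes its speed limit or range.

ROBOT

A 6-joint arm with a two-finger parallel gripper is mounted at the origin on the work surface. World frame = base frame: x ahead of the robot, y to its left, z up, the work surface at z = 0. Lengths are in m, angles in rad, forces in N, time in s.
With the tool pointing down it reaches from about 0.35 to 0.775 m from the base axis. Payload 5.5 kg.
Tool frame: the origin (TCP) lies midway between the tips of the shut fingers; the grasp point (between the pads) lies 19 mm behind it; z points along the fingers, y is the line along which they close (so a half turn about z gives the same grasp; the last joint's range is limited). The gripper opens to 85 mm and grips with 20 to 120 N. Pads are 22 mm wide; open, the fingers measure 114 mm over their backs; the gripper's body (76 mm by 85 mm) begins 54 mm behind the grasp point. The pads swing forward as they close: fully open they stand 13 mm farther back than shut.
Start: joints at [-1.257, 0.313, 0.046, 1.304, 0, 1.431], TCP at [0.252, -0.517, 0.231] pointing down, gripper open.
Joint ranges: [-2.76, 2.76], [-0.86, 1.69], [-1.03, 1.26], [-2.2, 2.34], [-1.47, 1.5], [-3.14, 3.14]. Speed limits (rad/s): [2.57, 2.57, 3.14, 3.14, 3.14, 3.14].

INTERFACE

Orientations are given as a unit quaternion [w, x, y, z].
In Python, from workcell import env gives the robot as it stands. The module is installed in compiled form; this text tells all that it offers.
- The arm moves only by the tool servo_tool, never from a script. Its argument "increments" is a list of rows, each an object of numbers: "grip": the closure, from 0 (fully open) to 1 (shut); "x", "y", "z": the shift along the tool's x, y, z in mm; "roll": the turn about the tool's z in degrees. In form: [{"grip": .., "x": .., "y": .., "z": .., "roll": ..}, ...]. A call has 1 to 5 rows; each row shifts and turns the commanded pose from where the row before left it, along the tool's axes as they then stand; what a row does not reach is not made up. A row lasts 1/12 s, in which the tool goes at most 41.7 mm and 7.16 degrees, less where a joint would pass 70% of its speed; a pose out of reach is approached as far as the arm can. A call is refused whole if a number of a shift passes 41.7 or a number of a turn 7.16, either way. A call with a gripper value outside its range is refused whole. The fingers move at their own pace and stop on an object; "grip_force" is the grip in N (left out, the last holds). Time passes only in rows, so rows that do not move let the fingers close. It gives the time, the measured TCP pose, the force, the opening and the grip force at its end, in the units of the state.
- env.get_state(): the state, without advancing time (a new reading comes with each control period).
- env.read_camera(name): name is "side" or "top"; returns the picture (420x560x3 uint8, red, green, blue); there is no depth.
- env.get_calibration(name): a dict with "vertical_fov" (degrees; the focal length in pixels is half the picture's height over the tangent of half this angle, whatever the lens; pixels are square), "cx", "cy" (the principal point, pixels), "k1" (the pictures are not rectified: a ray, as slopes to the right and down, at radius r is drawn at 1 + k1 r^2 times it, then the intrinsics apply), "rvec" (rotation vector, rad) and "tvec" (3), from world to camera coordinates, as OpenCV has them. Camera axes: x right, y down, z forward; pixel columns grow to the right and rows downward; lengths in m; the calibration is good to about 2 mm. A picture is of the moment at which its call begins. get_calibration takes no time and is no camera call.
- env.hand_in(): hands the job in; it is judged then, once.
The state is a dict: "clock": time; "joint_pos": joint angles; "qvel": joint speeds; "tau": joint torques, N m; "tcp_pos": TCP position; "orientation": TCP orientation; "wrist_force": force on the tool from outside, world axes, zero at the start; "ft_torque": the same for the moment, N m; "finger_gap": finger opening in m; "grip_force": force on a finger pad.
Only numpy, scipy, OpenCV 4.12 (cv2) and the standard library are available. Lean on these libraries where they do the work, as an engineer would, in place of code of your own. Each camera call takes 0.05 s, during which the arm holds its last target. There are 200 camera calls.

## Working session

There is one attempt and no reset: what is moved stays moved. The work goes in short steps, Python scripts to look and compute and a tool call to move; the robot and the scene stay as the last step left them, time stands still between calls to the robot, and variables do not carry over. Pictures are saved under pics/ and viewed, at most 10 in all, crops included, and the job is handed in when it is done.

Besides the shell and the picture viewer there is one more tool, called after "Request:" as name(argument=value, ...), one argument or row to a line, values as JSON. servo_tool: Moves the arm, as the interface text tells. Its arguments: {"type":"object","properties":{"increments":{"type":"array"},"grip_force":{"type":"number"}},"required":["increments"]}

```bash
mkdir -p pics; cat > h.py <<'E'
import numpy as np, cv2
from workcell import env
def cal(n):
    c=env.get_calibration(n); f=210/np.tan(np.radians(c["vertical_fov"])/2)
    return c,f,cv2.Rodrigues(np.array(c["rvec"],float))[0],np.array(c["tvec"],float)
def ray(n,u,v):
    c,f,R,t=cal(n); d=np.array([(u-c["cx"])/f,(v-c["cy"])/f]); s=d.copy()
    for _ in range(30): s=d/(1+c["k1"]*(s@s))
    return -R.T@t, R.T@np.array([s[0],s[1],1])
def at(n,u,v,z):
    o,d=ray(n,u,v); return (o+d*(z-o[2])/d[2])
def proj(n,p):
    c,f,R,t=cal(n); q=R@np.array(p)+t; s=q[:2]/q[2]; s=s*(1+c["k1"]*(s@s)); return s*f+[c["cx"],c["cy"]]
def snap(n,fn):
    im=env.read_camera(n); cv2.imwrite("pics/"+fn,im[:,:,::-1]); return im
E
python3 - <<'E'
from h import *
snap("top","t0.png"); snap("side","s0.png")
for n in("top","side"):
    print(env.get_calibration(n), ray(n,280,210))
print(env.get_state())
E
```

```text
{'vertical_fov': 50.38680951286097, 'cx': 282.6043670179912, 'cy': 205.70860453568542, 'k1': -0.07288290942181833, 'rvec': array([ 2.17532416, -2.18819902,  0.14990815]), 'tvec': array([-0.03104606,  0.50632101,  0.94492576])} (array([ 0.40361348, -0.00314015,  0.99362761]), array([ 0.09592791, -0.02590382, -0.99511471]))
{'vertical_fov': 44.01533941848518, 'cx': 282.61600186417024, 'cy': 214.22071288365046, 'k1': 0.0604606756793104, 'rvec': array([ 0.14987677, -2.75780482,  1.39898567]), 'tvec': array([0.49022611, 0.08473835, 1.08909359])} (array([0.40112316, 0.87649117, 0.71027497]), array([ 0.08987994, -0.80663166, -0.58425876]))
{'clock': 0.1, 'joint_pos': array([-1.25660173e+00,  3.13925375e-01,  4.51207167e-02,  1.30360598e+00,
        2.32447492e-05,  1.43123785e+00]), 'qvel': array([-0.00089377, -0.00151311,  0.00407454, -0.00045245, -0.0007724 ,
       -0.00154301]), 'tau': array([ 3.08423259e-03, -4.81727028e+01,  2.99241507e+01,  1.28586733e-02,
       -8.47670435e-05, -1.83579232e-06]), 'tcp_pos': array([ 0.25192752, -0.5163801 ,  0.2305095 ]), 'orientation': array([-8.05094661e-04,  9.74373408e-01,  2.24935126e-01, -5.88116967e-05]), 'wrist_force': array([ 0.18979052, -1.06246687,  0.4037383 ]), 'ft_torque': array([0.01021818, 0.01905518, 0.01109257]), 'grip_force': 0.0, 'finger_gap': 0.0854198492725409}
```

View pics/t0.png

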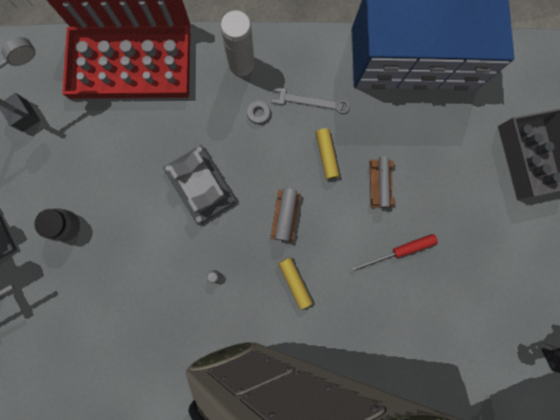

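View pics/s0.png

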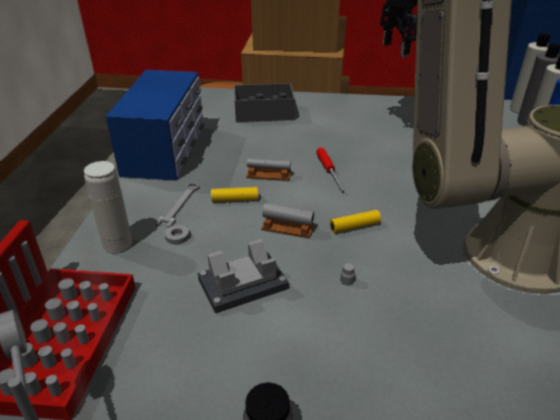

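The top picture shows the V-block at about (200,186). Grey pins lie in wooden rests at (286,214) and (384,182), and the yellow cylinders at (328,154) and (296,284) are decoys. The pin at (286,214) looks thicker, so it should be the 32 mm one. In the side picture the V-block is at (243,275) and the same pin at (288,215). I'll check this in an enlarged crop.

```bash
python3 - <<'E'
import cv2
im=cv2.imread("pics/t0.png")[135:255,155:315]
cv2.imwrite("pics/c0.png",cv2.resize(im,None,fx=5,fy=5,interpolation=cv2.INTER_CUBIC))
a=cv2.imread("pics/s0.png")[140:310,190:330]
a=cv2.resize(a,None,fx=3.5,fy=3.5,interpolation=cv2.INTER_CUBIC)
cv2.imwrite("pics/c1.png",a)
E
```

```text
(no output)
```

View pics/c0.png

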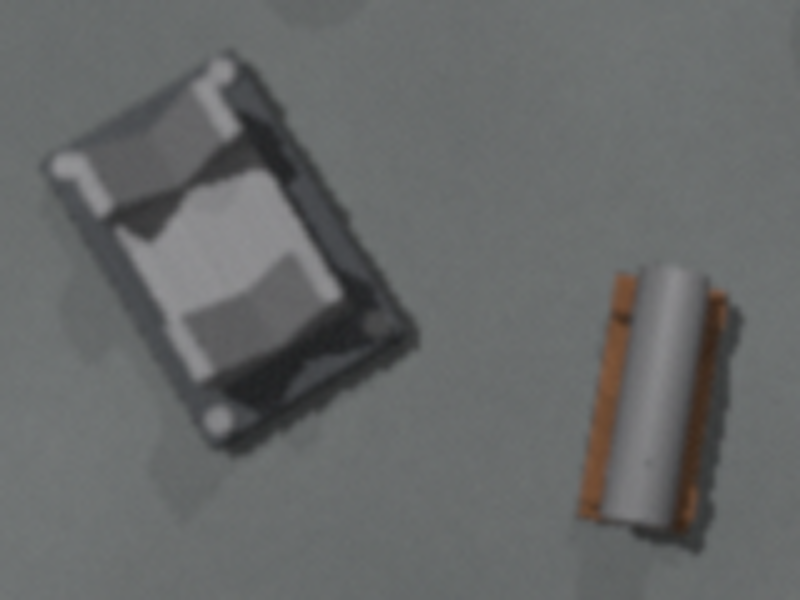

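View pics/c1.png

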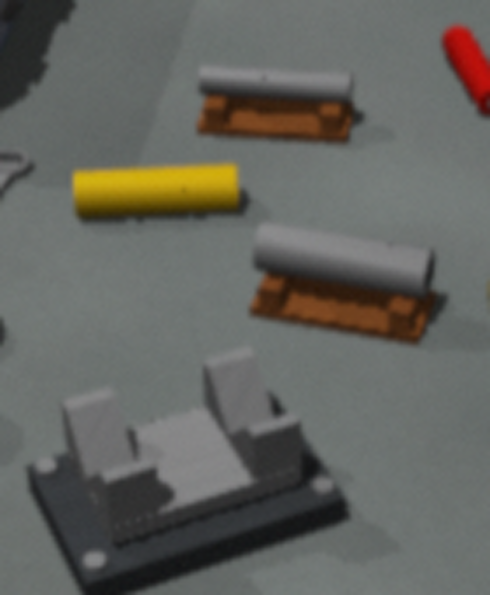

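The crops confirm it: the pin at top (286,214), side (288,215), is clearly thicker than the one at (384,182), and it is grey, not yellow. I read the block's saddle lands and base corners, and the pin's ends, off the top crop.

```bash
python3 - <<'E'
from h import *
C=lambda x,y,z:at("top",x/5+155-.4,y/5+135-.4,z)
for nm,z,P in [("base",.02,[(232,50),(42,165),(215,450),(412,335)]),("bolts?",.022,[(225,68),(68,165),(218,420),(375,325)]),("bridge",.037,[(270,170),(115,230),(180,318),(300,250)])]:
    q=np.array([C(*p,z) for p in P]); print(nm,q[:,:2].round(4).tolist(),q.mean(0).round(4))
    for i in range(4): d=q[(i+1)%4]-q[i]; print(np.linalg.norm(d).round(4),np.degrees(np.arctan2(d[1],d[0])).round(1))
# saddle inner land corners
q=np.array([C(*p,.071) for p in [(240,135),(110,215),(210,380),(345,298)]]);print("lands",q.round(4))
a,b=C(674,270,.045),C(636,522,.045);d=a-b;print("pin",a,b,(a+b)/2,np.linalg.norm(d),np.degrees(np.arctan2(d[1],d[0])))
# side check
S=lambda x,y,z:at("side",x/3.5+190-.4,y/3.5+140-.4,z)
q=np.array([S(*p,.02) for p in [(28,465),(90,592),(348,510)]]);print("side base",q.round(4))
print("pin side end axis",S(262,245,.0384),S(425,270,.0384))
from scipy.spatial.transform import Rotation as R
o=env.get_state()["orientation"];print(R.from_quat(o,scalar_first=True).as_matrix().round(3))
E
```

```text
base [[0.6442, 0.1462], [0.5927, 0.2294], [0.4663, 0.1512], [0.5164, 0.0656]] [0.5549 0.1481 0.02  ]
0.0979 121.8
0.1486 -148.3
0.0992 -59.7
0.1511 32.2
bolts? [[0.6356, 0.1488], [0.5922, 0.2174], [0.4793, 0.1498], [0.5206, 0.0817]] [0.5569 0.1494 0.022 ]
0.0812 122.3
0.1317 -149.1
0.0797 -58.7
0.1332 30.3
bridge [[0.5867, 0.1263], [0.5607, 0.193], [0.5222, 0.1643], [0.5516, 0.1129]] [0.5553 0.1491 0.037 ]
0.0717 111.3
0.048 -143.3
0.0592 -60.2
0.0376 20.8
lands [[0.5952 0.1344 0.071 ]
 [0.5614 0.1883 0.071 ]
 [0.4921 0.1456 0.071 ]
 [0.5261 0.0899 0.071 ]]
pin [ 0.54114661 -0.04835144  0.045     ] [ 0.43322045 -0.03122357  0.045     ] [ 0.48718353 -0.0397875   0.045     ] 0.10927680721639488 -9.017629410613779
side base [[0.6435 0.1479 0.02  ]
 [0.5891 0.2381 0.02  ]
 [0.4633 0.1641 0.02  ]]
pin side end axis [ 0.538865   -0.04878499  0.0384    ] [ 0.43464166 -0.03365528  0.0384    ]
[[ 0.899  0.438 -0.   ]
 [ 0.438 -0.899  0.002]
 [ 0.    -0.002 -1.   ]]
```

Request:
servo_tool(
  increments=[
    {"grip": 1, "x": 31.3, "y": -25.8, "z": 5, "roll": 0},
    {"grip": 1, "x": 31.3, "y": -25.8, "z": 5, "roll": 0},
    {"grip": 1, "x": 31.3, "y": -25.8, "z": 5, "roll": 0},
    {"grip": 1, "x": 31.3, "y": -25.8, "z": 5, "roll": 0},
    {"grip": 1, "x": 31.3, "y": -25.8, "z": 5, "roll": 0},
  ],
  grip_force=40,
)

```text
clock: 0.52
tcp_pos: [0.3363, -0.3304, 0.2056]
orientation: [-0.0, 0.974, 0.225, -0.0]
wrist_force: [1.1, -0.3, -0.0]
finger_gap: 0.0256
grip_force: 0.0
```

Request:
servo_tool(
  increments=[
    {"grip": 1, "x": 31.3, "y": -25.8, "z": 5, "roll": 0},
    {"grip": 1, "x": 31.3, "y": -25.8, "z": 5, "roll": 0},
    {"grip": 1, "x": 31.3, "y": -25.8, "z": 5, "roll": 0},
    {"grip": 1, "x": 31.3, "y": -25.8, "z": 5, "roll": 0},
    {"grip": 1, "x": 31.3, "y": -25.8, "z": 5, "roll": 0},
  ],
)

```text
clock: 0.93
tcp_pos: [0.4204, -0.1458, 0.1809]
orientation: [0.0, 0.974, 0.225, -0.0]
wrist_force: [-0.8, -0.5, -0.4]
finger_gap: -0.0003
grip_force: 0.0
```

Request:
servo_tool(
  increments=[
    {"grip": 1, "x": 31.3, "y": -25.8, "z": 5, "roll": 0},
    {"grip": 1, "x": 31.3, "y": -25.8, "z": 5, "roll": 0},
    {"grip": 1, "x": 31.3, "y": -25.8, "z": 5, "roll": 0},
    {"grip": 1, "x": 31.3, "y": -25.8, "z": 5, "roll": 0},
    {"grip": 1, "x": 31.3, "y": -25.8, "z": 5, "roll": 0},
  ],
)

```text
clock: 1.35
tcp_pos: [0.5046, 0.0389, 0.1558]
orientation: [0.0, 0.974, 0.225, -0.0]
wrist_force: [0.7, -0.3, -0.4]
finger_gap: -0.0004
grip_force: 0.0
```

Request:
servo_tool(
  increments=[
    {"grip": 1, "x": 31.3, "y": -25.8, "z": 0, "roll": -5.5},
    {"grip": 1, "x": 31.3, "y": -25.8, "z": 0, "roll": 0},
    {"grip": 1, "x": 0, "y": 0, "z": 0, "roll": 0},
    {"grip": 1, "x": 0, "y": 0, "z": 0, "roll": 0},
  ],
)

```text
clock: 1.68
tcp_pos: [0.5343, 0.1141, 0.1555]
orientation: [0.0, 0.962, 0.273, -0.001]
wrist_force: [-0.3, -0.9, -0.4]
finger_gap: -0.0001
grip_force: 0.0
```

Request:
servo_tool(
  increments=[
    {"grip": 1, "x": 35.6, "y": -17.3, "z": 0, "roll": 0},
    {"grip": 1, "x": 0, "y": 0, "z": 30, "roll": 0},
    {"grip": 1, "x": 0, "y": 0, "z": 30, "roll": 0},
    {"grip": 1, "x": 0, "y": 0, "z": 30, "roll": 0},
    {"grip": 1, "x": 0, "y": 0, "z": 14, "roll": 0},
  ],
)

```text
clock: 2.1
tcp_pos: [0.5527, 0.1436, 0.0484]
orientation: [-0.0, 0.963, 0.271, -0.003]
wrist_force: [-0.2, 0.8, -0.1]
finger_gap: 0.0002
grip_force: 0.0
```

```bash
python3 - <<'E'
from h import *
a=snap("side","s1.png"); b=snap("top","t1.png")
p=cv2.resize(a[180:320,180:320],None,fx=3,fy=3);q=cv2.resize(b[120:260,130:270],None,fx=2.5,fy=2.5)
q=cv2.copyMakeBorder(q,0,70,0,0,cv2.BORDER_CONSTANT)
cv2.imwrite("pics/m1.png",np.hstack([p,q])[:,:,::-1]); s=env.get_state();print(s["tcp_pos"],s["wrist_force"])
E
```

```text
[0.55236846 0.1434317  0.04899668] [ 0.23122867  0.36220298 -0.52232946]
```

View pics/m1.png

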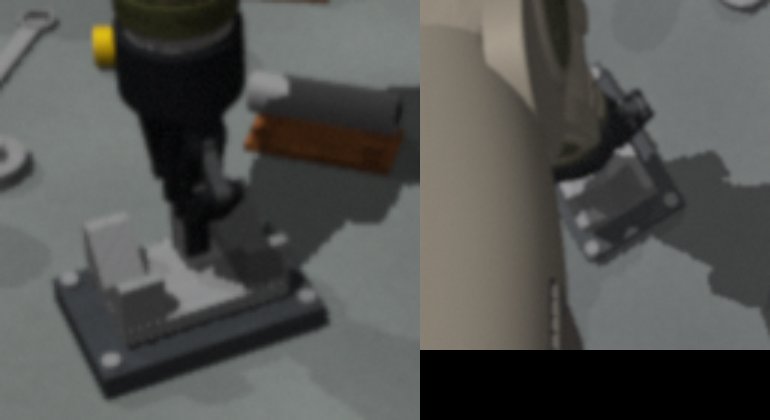

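The fingers stand over the bridge, between the saddles (side crop, around (197,250)), so I'll push down.

Request:
servo_tool(
  increments=[
    {"grip": 1, "x": 0, "y": 0, "z": 5, "roll": 0},
    {"grip": 1, "x": 0, "y": 0, "z": 4, "roll": 0},
    {"grip": 1, "x": 0, "y": 0, "z": 3, "roll": 0},
    {"grip": 1, "x": 0, "y": 0, "z": 2, "roll": 0},
  ],
)

```text
clock: 2.53
tcp_pos: [0.5565, 0.1451, 0.0391]
orientation: [0.0, 0.963, 0.271, 0.001]
wrist_force: [-0.2, -0.1, -0.7]
finger_gap: 0.0
grip_force: 0.0
```

Request:
servo_tool(
  increments=[
    {"grip": 1, "x": 0, "y": 0, "z": 1.5, "roll": 0},
    {"grip": 1, "x": 0, "y": 0, "z": 1.5, "roll": 0},
    {"grip": 1, "x": 0, "y": 0, "z": 0, "roll": 0},
  ],
)

```text
clock: 2.78
tcp_pos: [0.5563, 0.1454, 0.0364]
orientation: [0.0, 0.962, 0.271, 0.001]
wrist_force: [-1.6, -0.6, 4.3]
finger_gap: 0.0003
grip_force: 2.3
```

Request:
servo_tool(
  increments=[
    {"grip": 1, "x": 0, "y": 0, "z": 1.5, "roll": 0},
    {"grip": 1, "x": 0, "y": 0, "z": 1.5, "roll": 0},
    {"grip": 1, "x": 0, "y": 0, "z": 1, "roll": 0},
  ],
)

```text
clock: 3.03
tcp_pos: [0.5563, 0.1453, 0.0331]
orientation: [0.0, 0.962, 0.272, 0.001]
wrist_force: [-3.2, -1.5, 10.6]
finger_gap: 0.0006
grip_force: 5.4
```

Request:
servo_tool(
  increments=[
    {"grip": 1, "x": 0, "y": 0, "z": 1, "roll": 0},
    {"grip": 1, "x": 0, "y": 0, "z": 1, "roll": 0},
    {"grip": 1, "x": 0, "y": 0, "z": 0, "roll": 0},
  ],
)

```text
clock: 3.28
tcp_pos: [0.5563, 0.1454, 0.032]
orientation: [0.001, 0.962, 0.272, 0.001]
wrist_force: [-5.1, -1.7, 16.7]
finger_gap: 0.0001
grip_force: 8.0
```

Request:
servo_tool(
  increments=[
    {"grip": 1, "x": 0, "y": 0, "z": 1, "roll": 0},
    {"grip": 1, "x": 0, "y": 0, "z": 1, "roll": 0},
    {"grip": 1, "x": 0, "y": 0, "z": 0, "roll": 0},
    {"grip": 1, "x": 0, "y": 0, "z": 0, "roll": 0},
  ],
)

```text
clock: 3.62
tcp_pos: [0.5563, 0.1454, 0.0319]
orientation: [0.001, 0.962, 0.272, 0.002]
wrist_force: [-10.1, -2.3, 29.4]
finger_gap: 0.0
grip_force: 14.7
```

The block stopped hard at z = 31.9 mm under 29 N, so it is home. Next I'll lift and go over the thick pin.

Request:
servo_tool(
  increments=[
    {"grip": 1, "x": 0, "y": 0, "z": -20, "roll": 0},
    {"grip": 1, "x": 0, "y": 0, "z": -40, "roll": 0},
    {"grip": 1, "x": 0, "y": 0, "z": -40, "roll": 0},
    {"grip": 0.8, "x": 0, "y": 0, "z": -30, "roll": 0},
  ],
)

```text
clock: 3.95
tcp_pos: [0.5564, 0.1456, 0.1608]
orientation: [0.0, 0.962, 0.272, 0.001]
wrist_force: [0.8, 0.5, 0.1]
finger_gap: 0.0108
grip_force: 0.0
```

Request:
servo_tool(
  increments=[
    {"grip": 0, "x": -31.2, "y": 24.3, "z": 0, "roll": 0},
    {"grip": 0, "x": -31.2, "y": 24.3, "z": 0, "roll": 0},
    {"grip": 0, "x": -31.2, "y": 24.3, "z": 0, "roll": 0},
    {"grip": 0, "x": -31.2, "y": 24.3, "z": 0, "roll": 0},
    {"grip": 0, "x": -31.2, "y": 24.3, "z": 0, "roll": 0},
  ],
)

```text
clock: 4.37
tcp_pos: [0.4856, -0.0409, 0.1579]
orientation: [0.0, 0.962, 0.272, 0.001]
wrist_force: [0.9, -0.9, 0.8]
finger_gap: 0.0725
grip_force: 0.0
```

Request:
servo_tool(
  increments=[
    {"grip": 0, "x": 0, "y": 0, "z": 0, "roll": 6.7},
    {"grip": 0, "x": 0, "y": 0, "z": 8, "roll": 6.7},
    {"grip": 0, "x": 0, "y": 0, "z": 8, "roll": 6.7},
    {"grip": 0, "x": 0, "y": 0, "z": 8, "roll": 6.7},
    {"grip": 0, "x": 0, "y": 0, "z": 8, "roll": 6.7},
  ],
)

```text
clock: 4.78
tcp_pos: [0.4865, -0.04, 0.1255]
orientation: [0.0, 1.0, -0.021, 0.001]
wrist_force: [0.7, -0.6, 0.3]
finger_gap: 0.0853
grip_force: 0.0
```

Request:
servo_tool(
  increments=[
    {"grip": 0, "x": 0, "y": 0, "z": 8, "roll": 6.7},
    {"grip": 0, "x": 0, "y": 0, "z": 20, "roll": 0},
    {"grip": 0, "x": 0, "y": 0, "z": 0, "roll": 0},
    {"grip": 0, "x": 0, "y": 0, "z": 0, "roll": 0},
  ],
)

```text
clock: 5.12
tcp_pos: [0.4854, -0.0394, 0.097]
orientation: [-0.0, 0.997, -0.076, -0.001]
wrist_force: [-0.4, 0.0, 0.2]
finger_gap: 0.0854
grip_force: 0.0
```

```bash
python3 - <<'E'
from h import *
from scipy.spatial.transform import Rotation as R
s=env.get_state();M=R.from_quat(s["orientation"],scalar_first=True).as_matrix();p=s["tcp_pos"]
print(p,s["wrist_force"],s["finger_gap"],np.degrees(np.arctan2(M[1,0],M[0,0])))
d=M.T@(np.array([.487,-.040,.0194])-p)*1000;print(d)
a=snap("side","s2.png")
cv2.imwrite("pics/m2.png",cv2.resize(a[130:270,210:370],None,fx=4,fy=4)[:,:,::-1])
E
```

```text
[ 0.48536237 -0.03943224  0.09695016] [-0.39589438  0.00455355  0.19902273] 0.08538683575418761 -8.661345081706065
[ 1.85485341  0.3215063  77.54668508]
```

View pics/m2.png

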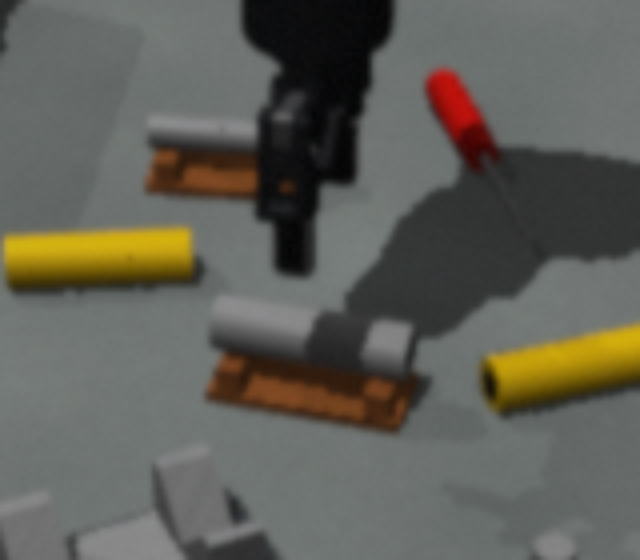

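The open fingers straddle the thick pin (crop around (310,335)) and are aligned with it, so I'll lower and grip.

Request:
servo_tool(
  increments=[
    {"grip": 0, "x": 1.8, "y": 0.3, "z": 25, "roll": 0},
    {"grip": 0, "x": 0, "y": 0, "z": 25, "roll": 0},
    {"grip": 0, "x": 0, "y": 0, "z": 20, "roll": 0},
    {"grip": 0, "x": 0, "y": 0, "z": 9, "roll": 0},
    {"grip": 0, "x": 0, "y": 0, "z": 0, "roll": 0},
  ],
)

```text
clock: 5.58
tcp_pos: [0.4869, -0.04, 0.0173]
orientation: [-0.0, 0.997, -0.076, -0.001]
wrist_force: [-0.5, -0.7, -0.0]
finger_gap: 0.0856
grip_force: 0.0
```

Request:
servo_tool(
  increments=[
    {"grip": 1, "x": 0, "y": 0, "z": 0, "roll": 0},
    {"grip": 1, "x": 0, "y": 0, "z": 0, "roll": 0},
    {"grip": 1, "x": 0, "y": 0, "z": 0, "roll": 0},
    {"grip": 1, "x": 0, "y": 0, "z": 0, "roll": 0},
    {"grip": 1, "x": 0, "y": 0, "z": 0, "roll": 0},
  ],
  grip_force=70,
)

```text
clock: 6.0
tcp_pos: [0.4891, -0.0399, 0.0196]
orientation: [-0.001, 0.997, -0.076, 0.001]
wrist_force: [-1.5, 3.2, 6.3]
finger_gap: 0.0299
grip_force: 68.6
```

Request:
servo_tool(
  increments=[
    {"grip": 1, "x": 0, "y": 0, "z": 0, "roll": 0},
    {"grip": 1, "x": 0, "y": 0, "z": 0, "roll": 0},
    {"grip": 1, "x": 0, "y": 0, "z": 0, "roll": 0},
  ],
)

```text
clock: 6.25
tcp_pos: [0.4891, -0.0398, 0.0196]
orientation: [-0.0, 0.997, -0.076, 0.001]
wrist_force: [-0.2, 2.8, 6.1]
finger_gap: 0.03
grip_force: 68.5
```

Request:
servo_tool(
  increments=[
    {"grip": 1, "x": 0, "y": 0, "z": -5, "roll": 0},
    {"grip": 1, "x": 0, "y": 0, "z": -10, "roll": 0},
    {"grip": 1, "x": 0, "y": 0, "z": -25, "roll": 0},
    {"grip": 1, "x": 0, "y": 0, "z": -35, "roll": 0},
    {"grip": 1, "x": 0, "y": 0, "z": -25, "roll": 0},
  ],
)

```text
clock: 6.67
tcp_pos: [0.4876, -0.0403, 0.1205]
orientation: [0.0, 0.997, -0.076, -0.0]
wrist_force: [1.7, -0.1, -4.2]
finger_gap: 0.0297
grip_force: 69.7
```

Request:
servo_tool(
  increments=[
    {"grip": 1, "x": 0, "y": 0, "z": 0, "roll": 0},
    {"grip": 1, "x": 0, "y": 0, "z": 0, "roll": 0},
  ],
)

```text
clock: 6.83
tcp_pos: [0.4891, -0.0406, 0.1201]
orientation: [0.0, 0.997, -0.076, 0.002]
wrist_force: [-0.7, 0.2, -5.7]
finger_gap: 0.0298
grip_force: 69.9
```

```bash
python3 - <<'E'
from h import *
s=env.get_state();print(s["tcp_pos"],s["wrist_force"],s["ft_torque"],s["finger_gap"],s["grip_force"])
a=snap("side","s3.png")
cv2.imwrite("pics/m3.png",cv2.resize(a[100:300,200:380],None,fx=3,fy=3)[:,:,::-1])
E
```

```text
[ 0.48911041 -0.04064482  0.1200621 ] [-0.68524534  0.24371391 -5.73224081] [ 0.000371    0.01667417 -0.01824569] 0.029750076547269508 69.94004845619202
```

View pics/m3.png

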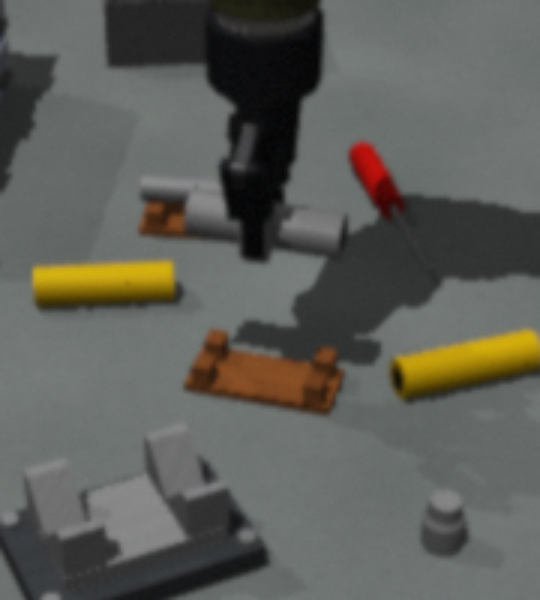

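The pin is held level: its ends are at (187,213) and (346,235) in the crop, with the finger near (255,235), so it may sit several mm off-centre lengthwise. I'll work that out by projection.

```bash
python3 - <<'E'
from h import *
from scipy.spatial.transform import Rotation as R
s=env.get_state();M=R.from_quat(s["orientation"],scalar_first=True).as_matrix();p=s["tcp_pos"]
c=p-M[:,2]*.019
for off in(0,-.004,-.008):
    print(off,[((proj("side",c+M[:,0]*(off+e))-[200,100])*3+1).round(0).tolist() for e in(.055,-.055)])
print("finger front",(proj("side",p-M[:,1]*.0227)-[200,100])*3+1,(proj("side",p-M[:,1]*.016+M[:,0]*.0)-[200,100])*3+1,np.degrees(np.arctan2(M[1,0],M[0,0])))
E
```

```text
0 [[187.0, 215.0], [341.0, 237.0]]
-0.004 [[193.0, 216.0], [347.0, 238.0]]
-0.008 [[198.0, 216.0], [352.0, 238.0]]
finger front [254.84538886 266.02417823] [257.29266959 260.87964156] -8.705259479692385
```

Request:
servo_tool(
  increments=[
    {"grip": 1, "x": 7.9, "y": -39.3, "z": 0, "roll": 0},
    {"grip": 1, "x": 7.9, "y": -39.3, "z": 0, "roll": 0},
    {"grip": 1, "x": 7.9, "y": -39.3, "z": 0, "roll": 0},
    {"grip": 1, "x": 7.9, "y": -39.3, "z": 0, "roll": 0},
    {"grip": 1, "x": 7.9, "y": -39.3, "z": 0, "roll": 0},
  ],
)

```text
clock: 7.3
tcp_pos: [0.5428, 0.0761, 0.1192]
orientation: [-0.03, 0.999, -0.02, -0.002]
wrist_force: [0.2, -0.6, -3.9]
finger_gap: 0.0299
grip_force: 70.4
```

Request:
servo_tool(
  increments=[
    {"grip": 1, "x": 0, "y": 0, "z": 0, "roll": -6.7},
    {"grip": 1, "x": 0, "y": 0, "z": 0, "roll": -6.7},
    {"grip": 1, "x": 0, "y": 0, "z": 0, "roll": -6.7},
    {"grip": 1, "x": 0, "y": 0, "z": 0, "roll": -6.7},
    {"grip": 1, "x": 0, "y": 0, "z": 0, "roll": -6.7},
  ],
)

```text
clock: 7.72
tcp_pos: [0.5423, 0.0752, 0.1191]
orientation: [-0.029, 0.962, 0.271, 0.006]
wrist_force: [0.0, 0.1, -3.7]
finger_gap: 0.0302
grip_force: 70.5
```

Request:
servo_tool(
  increments=[
    {"grip": 1, "x": 0, "y": 0, "z": 0, "roll": -6.7},
    {"grip": 1, "x": 0, "y": 0, "z": 20, "roll": 0},
    {"grip": 1, "x": 0, "y": 0, "z": 0, "roll": 0},
    {"grip": 1, "x": 0, "y": 0, "z": 0, "roll": 0},
  ],
)

```text
clock: 8.05
tcp_pos: [0.5415, 0.0764, 0.0991]
orientation: [-0.029, 0.946, 0.324, 0.007]
wrist_force: [0.6, 0.2, -4.0]
finger_gap: 0.0297
grip_force: 70.3
```

```bash
python3 - <<'E'
from h import *
from scipy.spatial.transform import Rotation as R
s=env.get_state();M=R.from_quat(s["orientation"],scalar_first=True).as_matrix();p=s["tcp_pos"]
print(p,s["wrist_force"],s["finger_gap"],np.degrees(np.arctan2(M[1,0],M[0,0])))
print(M.T@(np.array([.5568,.1478,.0416])-p)*1000)
a=snap("side","s4.png");b=snap("top","t4.png")
p=cv2.resize(a[180:320,180:320],None,fx=3,fy=3);q=cv2.resize(b[120:240,140:260],None,fx=3,fy=3)
q=cv2.copyMakeBorder(q,0,60,0,0,cv2.BORDER_CONSTANT)
cv2.imwrite("pics/m4.png",np.hstack([p,q])[:,:,::-1])
E
```

```text
[0.54152107 0.07638235 0.09905066] [ 0.56321579  0.1506752  -4.0190671 ] 0.02969853687856383 37.76935347797357
[ 53.92188882 -44.065112    61.52398606]
```

View pics/m4.png

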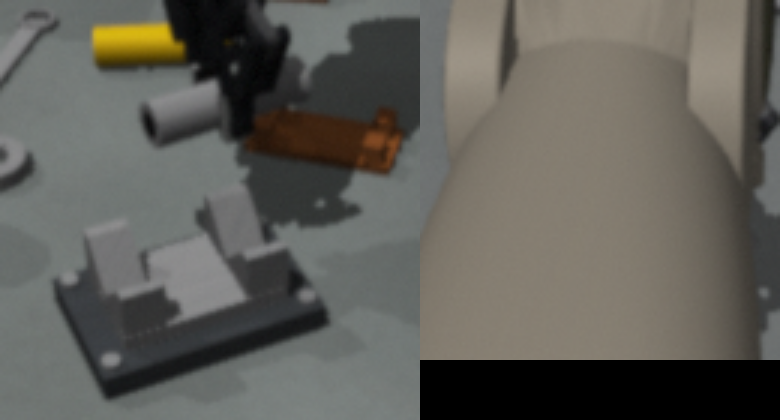

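```bash
python3 - <<'E'
from h import *
from scipy.spatial.transform import Rotation as R
s=env.get_state();M=R.from_quat(s["orientation"],scalar_first=True).as_matrix()
print(s["joint_pos"].round(3),s["clock"]);print(M.round(4))
E
```

```text
[-0.04   0.334 -0.256  0.983  0.059  2.442] 8.15
[[ 7.898e-01  6.133e-01 -6.000e-04]
 [ 6.122e-01 -7.884e-01  5.950e-02]
 [ 3.600e-02 -4.730e-02 -9.982e-01]]
```

The joint data explain it. The last joint hit its range at yaw -8.7°, so the move was cut short and left a 3.4° tilt, of which about 1.8° is along the pin. That is within tolerance. I'll set the pin in the V, loosen the fingers so it lies level, then regrip and press.

Request:
servo_tool(
  increments=[
    {"grip": 1, "x": 0, "y": 0, "z": 0, "roll": 6.2},
    {"grip": 1, "x": 0, "y": 0, "z": 0, "roll": 0},
  ],
)

```text
clock: 8.32
tcp_pos: [0.5446, 0.0762, 0.1022]
orientation: [-0.028, 0.962, 0.271, 0.009]
wrist_force: [-0.1, -0.6, -4.3]
finger_gap: 0.0298
grip_force: 70.3
```

```bash
cat > d.py <<'E'
from h import *
from scipy.spatial.transform import Rotation as R
s=env.get_state();M=R.from_quat(s["orientation"],scalar_first=True).as_matrix();p=s["tcp_pos"]
c=p-.019*M[:,2]-.0015*M[:,0]
print("pin",c.round(4),"yaw",np.degrees(np.arctan2(M[1,0],M[0,0])).round(2),s["wrist_force"].round(1),s["finger_gap"],s["joint_pos"].round(3))
for z in(.11,.066,.0606): print(z,(M.T@(np.array([.5556,.147,z])-c)*1000).round(1))
print("down 10:",(M.T@[0,0,-10]).round(2))
E
python3 d.py
```

```text
pin [0.5433 0.0743 0.1211] yaw 31.44 [-0.1 -0.6 -4.3] 0.029844806124239502 [-0.04   0.333 -0.255  0.983  0.059  2.552]
0.11 [ 48.  -54.9  15.4]
0.066 [ 46.6 -52.7  59.3]
0.0606 [ 46.4 -52.4  64.7]
down 10: [-0.33  0.5   9.98]
```

Request:
servo_tool(
  increments=[
    {"grip": 1, "x": 16, "y": -18.3, "z": 5, "roll": 0},
    {"grip": 1, "x": 16, "y": -18.3, "z": 5, "roll": 0},
    {"grip": 1, "x": 16, "y": -18.3, "z": 5, "roll": 0},
    {"grip": 1, "x": 0, "y": 0, "z": 0, "roll": 0},
    {"grip": 1, "x": 0, "y": 0, "z": 0, "roll": 0},
  ],
)

```text
clock: 8.73
tcp_pos: [0.5564, 0.15, 0.0912]
orientation: [-0.028, 0.961, 0.275, 0.009]
wrist_force: [0.9, -0.5, -4.7]
finger_gap: 0.0298
grip_force: 70.4
```

```bash
python3 d.py; python3 - <<'E'
from h import *
a=snap("side","s5.png")
cv2.imwrite("pics/m5.png",cv2.resize(a[180:320,180:320],None,fx=4,fy=4,interpolation=cv2.INTER_CUBIC)[:,:,::-1])
# expected pin ends for target pose in crop
for z in(.11,.0606):
  for e in(.055,-.055):
    print(z,e,(proj("side",[.5556+e*.8526,.147+e*.5225,z])-180)*4+1.5)
E
```

```text
pin [0.5551 0.1481 0.1101] yaw 31.86 [ 0.9 -0.5 -4.7] 0.02981178559829185 [ 0.093  0.384 -0.209  0.971  0.059  2.678]
0.11 [-0.1  1.2  0. ]
0.066 [-1.6  3.4 43.9]
0.0606 [-1.7  3.7 49.3]
down 10: [-0.33  0.49  9.98]
0.11 0.055 [128.41324463 271.310498  ]
0.11 -0.055 [352.40237314 206.92542648]
0.0606 0.055 [136.5815758  353.47885631]
0.0606 -0.055 [353.80494175 287.69867226]
```

View pics/m5.png

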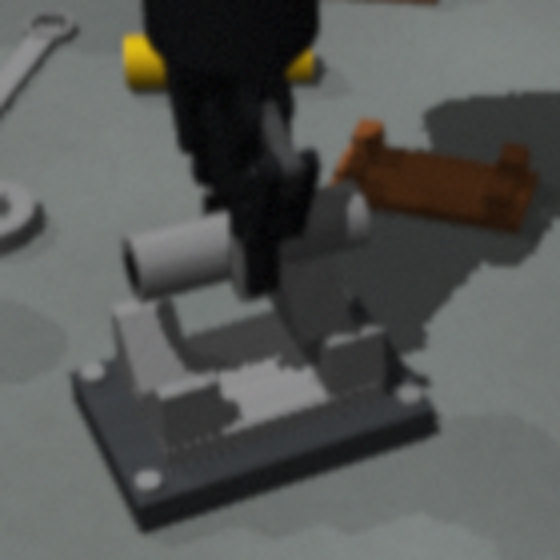

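The pin hangs above and along the V, with its bore at (132,268) against (128,271) expected. I'll lower it.

Request:
servo_tool(
  increments=[
    {"grip": 1, "x": 0, "y": 1.6, "z": 15, "roll": 0},
    {"grip": 1, "x": 0, "y": 0.8, "z": 15, "roll": 0},
    {"grip": 1, "x": 0, "y": 0.5, "z": 9, "roll": 0},
    {"grip": 1, "x": 0, "y": 0.3, "z": 4, "roll": 0},
    {"grip": 1, "x": 0, "y": 0, "z": 0, "roll": 0},
  ],
)

```text
clock: 9.2
tcp_pos: [0.5573, 0.1482, 0.0472]
orientation: [-0.029, 0.962, 0.272, 0.008]
wrist_force: [-0.2, -0.1, -4.6]
finger_gap: 0.0298
grip_force: 70.8
```

```bash
python3 d.py
```

```text
pin [0.5561 0.1462 0.0661] yaw 31.58 [-0.2 -0.1 -4.6] 0.02979425817220946 [ 0.09   0.427 -0.262  0.876  0.059  2.679]
0.11 [  1.4  -3.1 -43.7]
0.066 [-0.  -0.9  0.2]
0.0606 [-0.2 -0.6  5.6]
down 10: [-0.31  0.51  9.98]
```

Nothing has touched yet. I'll go down slowly at a lower grip.

Request:
servo_tool(
  increments=[
    {"grip": 1, "x": 0, "y": 0, "z": 1.5, "roll": 0},
    {"grip": 1, "x": 0, "y": 0, "z": 1.5, "roll": 0},
    {"grip": 1, "x": 0, "y": 0, "z": 1, "roll": 0},
    {"grip": 1, "x": 0, "y": 0, "z": 0, "roll": 0},
  ],
  grip_force=40,
)

```text
clock: 9.53
tcp_pos: [0.5586, 0.1493, 0.0456]
orientation: [-0.028, 0.962, 0.273, 0.01]
wrist_force: [-3.7, 1.0, 4.3]
finger_gap: 0.03
grip_force: 71.9
```

Request:
servo_tool(
  increments=[
    {"grip": 1, "x": 0, "y": 0, "z": 1, "roll": 0},
    {"grip": 1, "x": 0, "y": 0, "z": 0.5, "roll": 0},
    {"grip": 1, "x": 0, "y": 0, "z": 0, "roll": 0},
  ],
)

```text
clock: 9.78
tcp_pos: [0.5586, 0.1498, 0.0452]
orientation: [-0.029, 0.962, 0.273, 0.01]
wrist_force: [-6.6, 1.0, 12.6]
finger_gap: 0.0302
grip_force: 72.6
```

```bash
python3 d.py
```

```text
pin [0.5572 0.1479 0.0641] yaw 31.64 [-6.6  1.  12.6] 0.03018126520523759 [ 0.092  0.429 -0.266  0.867  0.06   2.681]
0.11 [ -0.2  -2.4 -45.9]
0.066 [-1.8 -0.2 -2. ]
0.0606 [-2.   0.   3.4]
down 10: [-0.35  0.49  9.98]
```

Request:
servo_tool(
  increments=[
    {"grip": 1, "x": -0.5, "y": -1, "z": -0.5, "roll": 0},
    {"grip": 1, "x": -0.5, "y": -1, "z": 0, "roll": 0},
    {"grip": 1, "x": 0, "y": 0, "z": 0, "roll": 0},
  ],
)

```text
clock: 10.03
tcp_pos: [0.5571, 0.1508, 0.0439]
orientation: [-0.028, 0.962, 0.273, 0.01]
wrist_force: [0.8, 1.0, 0.1]
finger_gap: 0.0304
grip_force: 71.1
```

```bash
cat >> d.py <<'E'
print("F tool",(M.T@s["wrist_force"]).round(1),"T tool",(M.T@s["ft_torque"]).round(2),s["grip_force"])
E
python3 d.py
```

```text
pin [0.5557 0.1489 0.0628] yaw 31.63 [0.8 1.  0.1] 0.030387332729648806 [ 0.094  0.428 -0.271  0.862  0.06   2.683]
0.11 [  0.5  -0.8 -47.2]
0.066 [-1.   1.4 -3.3]
0.0606 [-1.2  1.6  2.1]
down 10: [-0.35  0.49  9.98]
F tool [ 1.2 -0.4 -0.1] T tool [0.25 0.03 0.12] 71.05667352676392
```

Request:
servo_tool(
  increments=[
    {"grip": 1, "x": 0, "y": 0, "z": 1, "roll": 0},
    {"grip": 1, "x": 0, "y": 0, "z": 0, "roll": 0},
  ],
)

```text
clock: 10.2
tcp_pos: [0.5571, 0.151, 0.0434]
orientation: [-0.029, 0.962, 0.273, 0.01]
wrist_force: [-2.2, 3.3, 8.5]
finger_gap: 0.03
grip_force: 72.3
```

```bash
python3 d.py
```

```text
pin [0.5558 0.149  0.0623] yaw 31.63 [-2.2  3.3  8.5] 0.02998564453681391 [ 0.094  0.429 -0.271  0.862  0.06   2.683]
0.11 [  0.5  -0.7 -47.7]
0.066 [-1.1  1.5 -3.8]
0.0606 [-1.3  1.7  1.6]
down 10: [-0.35  0.5   9.98]
F tool [ 0.2 -4.3 -8.3] T tool [ 0.52 -0.39  0.11] 72.2535502910614
```

Contact now gives 8 N and the remaining height matches the tilt alone. I'll loosen the fingers so the pin settles level.

Request:
servo_tool(
  increments=[
    {"grip": 0.55, "x": 0, "y": -0.5, "z": 0, "roll": 0},
    {"grip": 0.5, "x": 0, "y": 0, "z": 0, "roll": 0},
    {"grip": 0.5, "x": 0, "y": 0, "z": 0, "roll": 0},
    {"grip": 0.5, "x": 0, "y": 0, "z": 0, "roll": 0},
  ],
  grip_force=20,
)

```text
clock: 10.53
tcp_pos: [0.556, 0.1506, 0.0418]
orientation: [-0.028, 0.962, 0.273, 0.009]
wrist_force: [-0.3, 0.1, 0.1]
finger_gap: 0.0425
grip_force: 0.0
```

```bash
python3 d.py; python3 - <<'E'
from h import *
a=snap("side","s6.png")
cv2.imwrite("pics/m6.png",cv2.resize(a[190:310,180:320],None,fx=5,fy=5,interpolation=cv2.INTER_CUBIC)[:,:,::-1])
E
```

```text
pin [0.5547 0.1487 0.0607] yaw 31.6 [-0.3  0.1  0.1] 0.04254966057047813 [ 0.094  0.43  -0.273  0.86   0.059  2.684]
0.11 [  1.5  -0.5 -49.3]
0.066 [ 0.   1.7 -5.4]
0.0606 [-0.1  1.9  0. ]
down 10: [-0.32  0.5   9.98]
F tool [-0.2 -0.3 -0.1] T tool [-0.06  0.04  0.04] 0.0
```

View pics/m6.png

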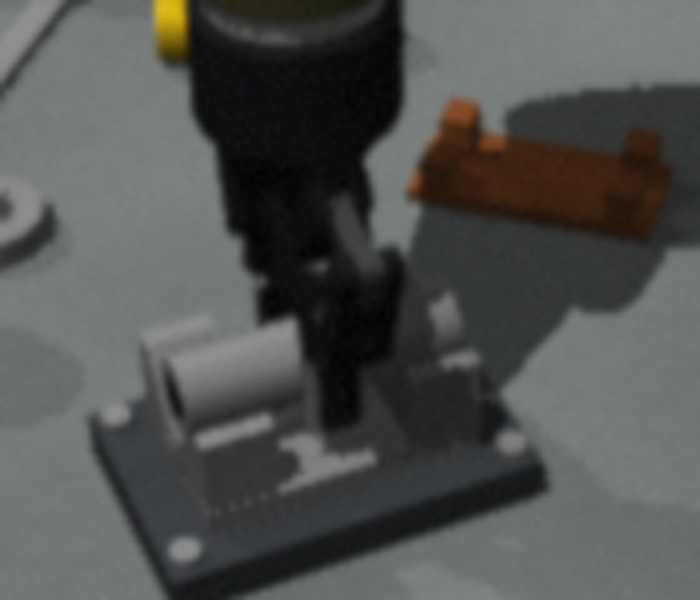

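The pin lies level and seated in the V, its near bore at crop (176,392), within about 1 mm of the expected place. I'll regrip and press.

Request:
servo_tool(
  increments=[
    {"grip": 1, "x": 0, "y": 0, "z": 0, "roll": 0},
    {"grip": 1, "x": 0, "y": 0, "z": 0, "roll": 0},
    {"grip": 1, "x": 0, "y": 0, "z": 0, "roll": 0},
    {"grip": 1, "x": 0, "y": 0, "z": 0, "roll": 0},
    {"grip": 1, "x": 0, "y": 0, "z": 0, "roll": 0},
  ],
  grip_force=40,
)

```text
clock: 11.0
tcp_pos: [0.5555, 0.1514, 0.0421]
orientation: [-0.029, 0.962, 0.273, 0.009]
wrist_force: [-2.9, 4.0, 4.2]
finger_gap: 0.0306
grip_force: 39.7
```

```bash
python3 d.py
```

```text
pin [0.5542 0.1495 0.061 ] yaw 31.63 [-2.9  4.   4.2] 0.03057629462127998 [ 0.095  0.43  -0.273  0.861  0.06   2.684]
0.11 [  1.5   0.3 -49.1]
0.066 [ 0.1  2.6 -5.1]
0.0606 [-0.1  2.8  0.3]
down 10: [-0.33  0.51  9.98]
F tool [-0.2 -5.2 -4. ] T tool [ 1.05 -0.07  0.05] 39.657341837882996
```

Request:
servo_tool(
  increments=[
    {"grip": 1, "x": 0, "y": -0.5, "z": 0.7, "roll": 0},
    {"grip": 1, "x": 0, "y": -0.4, "z": 0.6, "roll": 0},
    {"grip": 1, "x": 0, "y": 0, "z": 0.5, "roll": 0},
    {"grip": 1, "x": 0, "y": 0, "z": 0, "roll": 0},
  ],
)

```text
clock: 11.33
tcp_pos: [0.5555, 0.1514, 0.042]
orientation: [-0.028, 0.962, 0.273, 0.009]
wrist_force: [-6.6, 0.8, 14.2]
finger_gap: 0.0308
grip_force: 40.8
```

```bash
python3 d.py
```

```text
pin [0.5542 0.1495 0.0609] yaw 31.61 [-6.6  0.8 14.2] 0.030814392567444483 [ 0.096  0.429 -0.275  0.859  0.058  2.685]
0.11 [  1.5   0.5 -49.1]
0.066 [ 0.   2.6 -5.2]
0.0606 [-0.2  2.9  0.2]
down 10: [-0.33  0.49  9.98]
F tool [ -4.7  -4.8 -14.1] T tool [ 0.92 -0.93 -0.02] 40.83857595920563
```

Request:
servo_tool(
  increments=[
    {"grip": 1, "x": -0.4, "y": -0.6, "z": 0.2, "roll": 0},
    {"grip": 1, "x": -0.3, "y": -0.4, "z": 0, "roll": 0},
    {"grip": 1, "x": 0, "y": 0, "z": 0, "roll": 0},
    {"grip": 1, "x": 0, "y": 0, "z": 0, "roll": 0},
    {"grip": 1, "x": 0, "y": 0, "z": 0, "roll": 0},
  ],
)

```text
clock: 11.75
tcp_pos: [0.5556, 0.1515, 0.042]
orientation: [-0.027, 0.962, 0.272, 0.01]
wrist_force: [-4.9, -1.7, 12.9]
finger_gap: 0.0311
grip_force: 40.5
```

```bash
python3 d.py
```

```text
pin [0.5542 0.1496 0.0609] yaw 31.59 [-4.9 -1.7 12.9] 0.03108383579321674 [ 0.096  0.428 -0.277  0.856  0.057  2.686]
0.11 [  1.5   0.6 -49.1]
0.066 [ 0.   2.7 -5.2]
0.0606 [-0.2  2.9  0.2]
down 10: [-0.34  0.47  9.98]
F tool [ -4.6  -1.7 -13. ] T tool [ 0.4  -0.76 -0.03] 40.54782271385193
```

Lateral load is down. I'll add a little push and check that it holds steady before handing in.

Request:
servo_tool(
  increments=[
    {"grip": 1, "x": 0, "y": -0.2, "z": 0.4, "roll": 0},
    {"grip": 1, "x": 0, "y": 0, "z": 0, "roll": 0},
    {"grip": 1, "x": 0, "y": 0, "z": 0, "roll": 0},
    {"grip": 1, "x": 0, "y": 0, "z": 0, "roll": 0},
    {"grip": 1, "x": 0, "y": 0, "z": 0, "roll": 0},
  ],
)

```text
clock: 12.17
tcp_pos: [0.5556, 0.1515, 0.042]
orientation: [-0.027, 0.962, 0.272, 0.01]
wrist_force: [-4.6, -2.3, 15.3]
finger_gap: 0.0307
grip_force: 40.9
```

```bash
python3 d.py; python3 - <<'E'
from h import *
f=env.get_state()["wrist_force"][2]
if 11<f<20: print(env.hand_in())
else: print("not handed in",f)
E
```

```text
pin [0.5542 0.1496 0.0609] yaw 31.58 [-4.6 -2.3 15.3] 0.030715119078968577 [ 0.097  0.427 -0.277  0.856  0.057  2.687]
0.11 [  1.5   0.6 -49.1]
0.066 [-0.   2.7 -5.2]
0.0606 [-0.2  2.9  0.2]
down 10: [-0.35  0.47  9.98]
F tool [ -4.6  -1.2 -15.4] T tool [ 0.4  -0.87 -0.07] 40.93396604061127
the job is handed in; nothing more can be done
None
```

I handed the job in at about 12 s with the V-block pushed home and the thick pin seated in the V, gripped and pressed down at about 15 N; no verdict came back, and I did not measure the force on each V face separately.

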